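# Index the tube carousel and secure its locking pin

## Task

Turn the reader's tube carousel by its crank post, the shorter way round, until the locking pin drops into the notch of the rim; turn gently and stop as soon as the pin catches, without forcing it. Then swing the steel keeper all the way over the head of the dropped pin, let go of everything, and leave the other things on the bench where they are.

Things in the scene. Friction and masses are not known exactly. Their poses are not given: they have to be found in the camera images.
- reader: white tube reader on a black foot, 240 x 260 x 90 mm, fixed. Origin: centre of its underside, on the carousel's vertical axis; z up. Carousel: 180 mm across, steel rim, top face 104 mm above the bench. The pin stands in an aluminium guide block (30 mm wide, top 126 mm up) over the rim at reader x 0, y +75 mm. Only the crank post and the keeper's tab rise above 155 mm.
- carousel (a joint): carousel angle, rad, grows counterclockwise from above; endless, stays put, friction 0.2 N m (4 N at the crank). The notch is under the pin nominally at 0, equally at 6.283; starts 0.8 to 5.48. The rim is clamped on by hand: the true catch is up to 0.25 rad before or after nominal, to be felt. Notch 14 mm wide, 75 mm from the axis: with the pin down, 0.05 rad of play, then a rigid stop.
- crank_grip (a point): on the axis of the crank post: upright black round post 16 mm thick, 50 mm from the carousel's axis, opposite the notch; bare from 130 to 205 mm above the bench. This point is 190 mm above the bench. It goes round with the carousel; its sleeve spins freely about its own axis, so a gripper can hold it and keep its own yaw.
- home_mark (a point): fixed point of the reader where crank_grip is when the carousel is at its nominal angle (reader frame x 0, y -50 mm, 190 mm above the bench)
- index_pin: loose upright locking pin in the guide: steel shank 10 mm thick, flat black head 20 mm wide, 8 mm thick; 50 mm long in all. Origin: centre of its lower end. That end rides on the rim, 104 mm above the bench, and falls by its own weight (about 120 g) to 90 mm when the notch is under it. Bent if the contact forces on it add up to over 24 N (some 15 N of extra push on the crank post against the dropped pin).
- keeper (a joint): keeper angle, rad: 0 swung away, 1.5 at its stop fully over the pin's head; grows counterclockwise from above. Starts 0 to 0.4, stays where left (friction 0.04 N m). Flat steel arm 16 mm wide, 8 mm thick, underside 142 mm above the bench: it passes 2 mm over the head of a dropped pin and bumps into a raised one.
- keeper_tab (a point): on the axis of the keeper's tab: upright black round post 10 mm thick, 54 mm from the keeper's pivot, a freely spinning sleeve from 150 to 180 mm above the bench. This point is 172 mm above the bench.
- keeper_pivot (a point): fixed point on the keeper's vertical hinge axis (reader frame x +45, y +105 mm, 142 mm above the bench)
- reagent: brown bottle, 60 mm wide, 130 mm tall, bystander; origin at the centre of its underside
- tube_rack: white open divided rack 100 x 160 x 50 mm, bystander; origin at the centre of its underside
- swab_cup: clear cup, 72 mm wide, 90 mm tall, bystander; origin at the centre of its underside

How it is judged:
By the outcome, as a careful person would: the job done as asked, in the order asked, and still so for the second after the job is handed in, with the robot touching nothing.
It also fails if it takes over 58 s, if anything falls off the work surface, if the arm or the gripper's body presses on something with over 40 N, if the wrist force passes 120 N, or if a joint passes its speed limit or range.

## Robot

A 7-joint arm with a two-finger parallel gripper is mounted at the origin on the work surface. World frame = base frame: x ahead of the robot, y to its left, z up, the work surface at z = 0. Lengths are in m, angles in rad, forces in N, time in s.
With the tool pointing down it reaches from about 0.4 to 0.875 m from the base axis. Payload 4.4 kg.
Tool frame: the origin (TCP) lies at the very end of the fingers, on their centre line; the grasp point (between the pads) lies r.tcp_to_grasp behind it (r.tcp_to_grasp is the distance from the TCP to the grasp point, in m); z points along the fingers, y is the line along which they close (so a half turn about z gives the same grasp; the last joint's range is limited). The gripper opens to 85 mm and grips with 20 to 120 N. Pads are 22 mm wide; open, the fingers measure 114 mm over their backs; the gripper's body (76 mm by 85 mm) begins 54 mm behind the grasp point. The pads swing forward as they close: fully open they stand 13 mm farther back than shut.
Start: joints at [-1.392, 0.628, 0.038, 1.517, -0.027, 0.996, -0.02], TCP at [0.158, 0.631, 0.231] pointing down, gripper open.
Joint ranges: [-3.06, 3.06], [-0.37, 2.12], [-1.25, 1.32], [0.18, 2.47], [-1.1, 4.24], [0.23, 1.98], [-2.94, 2.94]. Speed limits (rad/s): [2.57, 2.57, 3.14, 3.14, 3.14, 3.14, 3.14].

## Interface

Orientations are given as a rotation vector (axis times angle).
In Python, from workcell import r gives the robot as it stands. The module is installed in compiled form; this text tells all that it offers.
- The arm moves only by the tool servo_tool, never from a script. Its argument "rows" is a list of rows, each an object with "slide": the shift along the tool's x, y, z as a fraction of full scale, a list of three; "delta_rot": the turn, a rotation vector about the tool's x, y, z as a fraction of full scale, a list of three; "hand": the opening, from 0 (shut) to 1 (fully open). In form: [{"slide": [tx, ty, tz], "delta_rot": [rx, ry, rz], "hand": hand}, ...]. A call has 1 to 5 rows; each row shifts and turns the commanded pose from where the row before left it, along the tool's axes as they then stand; what a row does not reach is not made up. Full scale, the value 1, is 0.02 m for a shift and 0.12 rad for a turn. A row lasts 1/12 s, in which the tool goes at most 41.7 mm and 7.16 degrees, less where a joint would pass 70% of its speed; a pose out of reach is approached as far as the arm can. A call with a number of a shift or a turn outside -1 to 1 is refused whole. A call with a gripper value outside its range is refused whole. The fingers move at their own pace and stop on an object; "grip_force" is the grip in N (left out, the last holds). Time passes only in rows, so rows that do not move let the fingers close. It gives the time, the measured TCP pose, the force, the opening and the grip force at its end, in the units of the state.
- r.get_state(): the state, without advancing time (a new reading comes with each control period).
- r.capture(name): name is "scene" or "top"; returns (picture, depth): 400x640x3 uint8, red, green, blue; 400x640 float32, m along the optical axis (not along the pixel's ray), 0 where there is no reading.
- r.get_calibration(name): a dict with "fx", "fy", "cx", "cy" (pixels), "extrinsics" (4x4, takes a point from camera to world coordinates). Camera axes: x right, y up, looking along -z (the intrinsics and any distortion apply to the point x, -y, -z); pixel columns grow to the right and rows downward; lengths in m; the calibration is good to about 2 mm. A picture is of the moment at which its call begins. get_calibration takes no time and is no camera call.
- r.finish_job(): hands the job in; it is judged then, once.
The state is a dict: "t": time; "joints": joint angles; "qd": joint speeds; "joint_torque": joint torques, N m; "ee_pos": TCP position; "tcp_rot": TCP orientation; "force": force on the tool from outside, world axes, zero at the start; "torque": the same for the moment, N m; "opening": opening from 0.0 (shut) to 1.0 (fully open); "gripper_force": force on a finger pad.
Only numpy, scipy, OpenCV 4.12 (cv2) and the standard library are available. Lean on these libraries where they do the work, as an engineer would, in place of code of your own. Each camera call takes 0.05 s, during which the arm holds its last target. There are 200 camera calls.

## Working session

There is one attempt and no reset: what is moved stays moved. The work goes in short steps, Python scripts to look and compute and a tool call to move; the robot and the scene stay as the last step left them, time stands still between calls to the robot, and variables do not carry over. Pictures are saved under pics/ and viewed, at most 10 in all, crops included, and the job is handed in when it is done.

Besides the shell and the picture viewer there is one more tool, called by a JSON object that holds its "op" and its "data". servo_tool: Moves the arm, as the interface text tells. Its arguments: {"type":"object","properties":{"rows":{"type":"array","items":{"type":"object","properties":{"slide":{"type":"array","items":{"type":"number","minimum":-1,"maximum":1}},"delta_rot":{"type":"array","items":{"type":"number","minimum":-1,"maximum":1}},"hand":{"type":"number"}}}},"grip_force":{"type":"number"}},"required":["rows"]}

```bash
mkdir -p pics; python3 - <<'E'
from workcell import r
import cv2,numpy as np
for n in("scene","top"):
    p,d=r.capture(n);np.savez(n,p=p,d=d);cv2.imwrite(f"pics/{n}0.png",p[:,:,::-1]);c=r.get_calibration(n);print(n,c)
    np.savez(n+"c",**c)
s=r.get_state();print(s,r.tcp_to_grasp)
E
```

```text
scene {'fx': 489.0303226012847, 'fy': 489.0303226012847, 'cx': 316.7270142710548, 'cy': 202.56641621856835, 'extrinsics': array([[-0.08206442, -0.83729321,  0.54056037,  1.19503222],
       [ 0.996626  , -0.06816418,  0.04571947,  0.04729654],
       [-0.00143375,  0.54248846,  0.84006203,  1.15838259],
       [ 0.        ,  0.        ,  0.        ,  1.        ]])}
top {'fx': 456.8261434153809, 'fy': 456.8261434153809, 'cx': 319.0071503387597, 'cy': 195.9820330719386, 'extrinsics': array([[ 0.02629184,  0.99127462, -0.12916415,  0.37888291],
       [-0.99954435,  0.02415217, -0.01810427, -0.0261174 ],
       [-0.01482671,  0.12958129,  0.99145795,  1.34413381],
       [ 0.        ,  0.        ,  0.        ,  1.        ]])}
{'t': 0.1, 'joints': array([-1.39180788,  0.62921975,  0.03842553,  1.51829127, -0.02700858,
        0.99631383, -0.01999342]), 'qd': array([-0.00078816, -0.00226051,  0.00032589, -0.00110657,  0.00149817,
        0.00169255,  0.00070366]), 'joint_torque': array([ 4.29152526e-03, -5.64523387e+01,  1.23039946e+00, -1.93972725e+01,
        1.11842100e-02,  5.39739951e-03,  2.16930874e-05]), 'ee_pos': array([0.15734629, 0.63007542, 0.23049522]), 'tcp_rot': array([-3.83501075e-01, -3.11788292e+00,  2.67336079e-03]), 'force': array([ 0.73268004, -0.3032962 , -0.69205749]), 'torque': array([-0.0035371 ,  0.00790813,  0.02054137]), 'gripper_force': 0.0, 'opening': 0.9977189645774391} 0.0187
```

View pics/scene0.png

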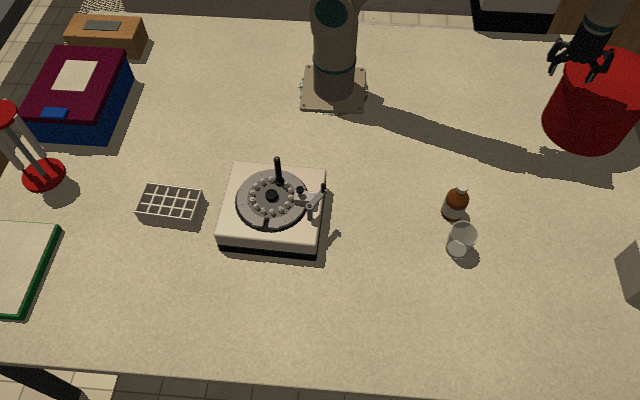

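View pics/top0.png

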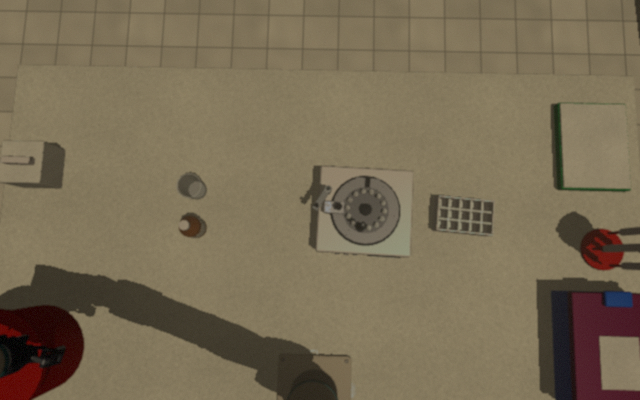

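The scene view shows the reader near (272,205), the crank post at (278,170) and the guide and keeper near (305,195). In the top view the carousel centre is at (365,210), the crank at (361,227), the notch mark at (367,182) and the guide and keeper at (325,205). I'll zoom in on both.

```bash
python3 - <<'E'
import cv2,numpy as np
a=np.load("scene.npz")["p"][145:270,205:345];b=np.load("top.npz")["p"][155:265,295:425]
f=lambda x:cv2.resize(cv2.convertScaleAbs(x[:,:,::-1],alpha=1.4),None,fx=5.6,fy=5.6,interpolation=cv2.INTER_CUBIC)[:600,:800]
a,b=[cv2.resize(cv2.convertScaleAbs(x[:,:,::-1],alpha=1.4),None,fx=k,fy=k,interpolation=cv2.INTER_CUBIC) for x,k in((a,4),(b,5))]
cv2.imwrite("pics/s1.png",a);cv2.imwrite("pics/t1.png",b)
E
```

```text
(no output)
```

View pics/s1.png

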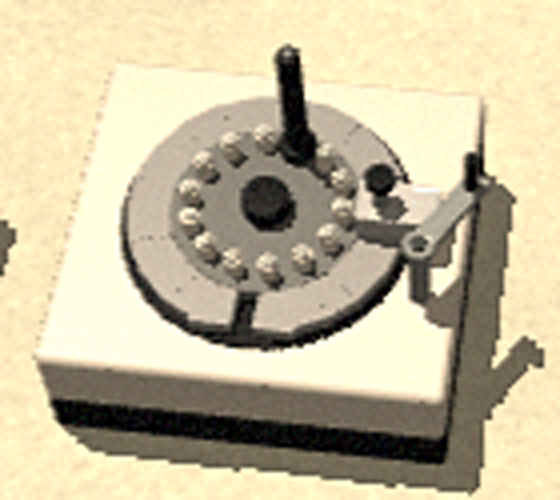

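View pics/t1.png

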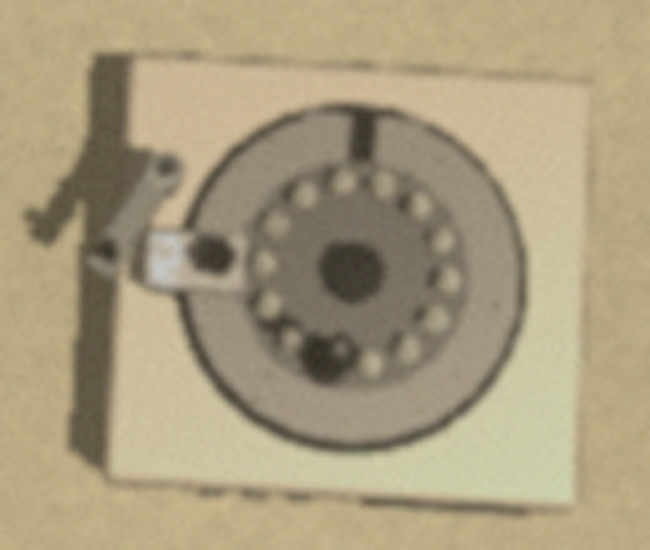

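Scene crop: post top at full-image (277,157.5), pin head (300,190), keeper pivot (309.5,205.5), tab top (323,184.5). Top crop: rim centre (365.8,210.4), body corners at crop (132,57), (590,80), (575,505), (108,478), pivot (328.6,188), tab (315,205.4).

```bash
cat >h.py <<'E'
import numpy as np
from workcell import r
C={n:r.get_calibration(n) for n in("scene","top")}
def ray(n,u,v,z):
    c=C[n];E=c["extrinsics"];d=E[:3,:3]@[(u-c["cx"])/c["fx"],-(v-c["cy"])/c["fy"],-1]
    return E[:3,3]+d*(z-E[2,3])/d[2]
def proj(n,p):
    c=C[n];E=c["extrinsics"];q=E[:3,:3].T@(np.array(p)-E[:3,3])
    return np.array([c["cx"]-c["fx"]*q[0]/q[2],c["cy"]+c["fy"]*q[1]/q[2]])
E
python3 - <<'E'
from h import *
np.set_printoptions(precision=4,suppress=True)
k=lambda x,y:(295+x/5-.4,155+y/5-.4); m=lambda x,y:(205+x/4-.4,145+y/4-.4)
O=ray("top",*k(354,277),.104);print("O",O)
print("Os",ray("scene",*m(264,222),.104))
cs=np.array([ray("top",*k(*p),.09) for p in((132,57),(590,80),(575,505),(108,478))]);print(cs,cs.mean(0))
for a,b in((0,1),(3,2),(1,2),(0,3)):
    v=cs[b]-cs[a];print(np.linalg.norm(v),np.degrees(np.arctan2(v[1],v[0])))
for nm,z,t,s in(("pin",.154,(212,254),(379,178)),("pivot",.152,(168,165),(418,242)),("tab",.18,(100,252),(471,156)),("post",.205,(325,360),(288,50))):
    print(nm,ray("top",*k(*t),z),ray("scene",*m(*s),z))
E
```

```text
O [ 0.505  -0.1308  0.104 ]
Os [ 0.5187 -0.1291  0.104 ]
[[ 0.6268 -0.0066  0.09  ]
 [ 0.6198 -0.2615  0.09  ]
 [ 0.3851 -0.2534  0.09  ]
 [ 0.393   0.0005  0.09  ]] [ 0.5062 -0.1302  0.09  ]
0.2550823687936226 -91.58530146368484
0.2540279214180616 -91.78859836974948
0.2348048210755232 178.0090738065719
0.23389838256874912 178.26619438351142
pin [ 0.5102 -0.0522  0.154 ] [ 0.5125 -0.0538  0.154 ]
pivot [ 0.5571 -0.028   0.152 ] [ 0.5563 -0.0254  0.152 ]
tab [0.507  0.0058 0.18  ] [0.5094 0.0032 0.18  ]
post [ 0.4529 -0.1084  0.205 ] [ 0.4564 -0.1143  0.205 ]
```

```bash
python3 - <<'E'
from h import *
np.set_printoptions(precision=3,suppress=True)
d=np.load("top.npz")["d"];c=C["top"];E=c["extrinsics"]
v,u=np.mgrid[0:400,0:640];P=np.stack([(u-c["cx"])/c["fx"]*d,-(v-c["cy"])/c["fy"]*d,-d],-1)@E[:3,:3].T+E[:3,3]
h=P[...,2].copy();h[d==0]=-9
R=np.hypot(P[...,0],P[...,1]);A=np.degrees(np.arctan2(P[...,1],P[...,0]))
for a in range(-40,100,10):
    m=(A>a)&(A<a+10)&(R>.4)&(R<.85)&(d>0);print(a,m.sum(),h[m].max() if m.any() else None)
m=(h>.185)&(R>.35)&(A<30)&(A>-30);print(P[m])
m=(h>.16)&(R>.35)&(A<10)&(A>-5);print(P[m])
# notch angle
O=np.array([.508,-.13]);n=ray("top",294.6+364/5,154.6+128/5,.104)[:2]-O;print("notch",np.degrees(np.arctan2(n[1],n[0])))
n=ray("scene",204.6+246/4,144.6+312/4,.104)[:2]-O;print("notch",np.degrees(np.arctan2(n[1],n[0])))
E
```

```text
-40 5562 0.0950106331134275
-30 5378 0.1246115275600872
-20 5583 0.20966011289389974
-10 5496 0.18302085017074776
0 5306 0.18166719510649454
10 5347 0.011140641022922448
20 5428 0.09425972672613625
30 5551 0.13587278152124793
40 5415 0.09523852388105514
50 5690 0.012830583170412968
60 5824 0.010003215976123636
70 9021 0.4450341074448376
80 5601 0.21842695204319562
90 1827 0.12136368566719158
[[ 0.467 -0.114  0.203]
 [ 0.467 -0.116  0.207]
 [ 0.467 -0.119  0.203]
 [ 0.464 -0.111  0.208]
 [ 0.465 -0.114  0.204]
 [ 0.465 -0.117  0.204]
 [ 0.465 -0.119  0.204]
 [ 0.465 -0.122  0.202]
 [ 0.462 -0.11   0.201]
 [ 0.462 -0.112  0.203]
 [ 0.462 -0.114  0.206]
 [ 0.462 -0.117  0.206]
 [ 0.462 -0.119  0.209]
 [ 0.462 -0.122  0.207]
 [ 0.462 -0.124  0.207]
 [ 0.46  -0.109  0.203]
 [ 0.459 -0.112  0.205]
 [ 0.46  -0.115  0.202]
 [ 0.46  -0.117  0.206]
 [ 0.46  -0.119  0.206]
 [ 0.46  -0.122  0.205]
 [ 0.46  -0.124  0.204]
 [ 0.457 -0.11   0.201]
 [ 0.457 -0.112  0.206]
 [ 0.457 -0.114  0.206]
 [ 0.457 -0.116  0.21 ]
 [ 0.457 -0.119  0.203]
 [ 0.457 -0.122  0.206]
 [ 0.457 -0.124  0.206]
 [ 0.455 -0.112  0.204]
 [ 0.455 -0.114  0.204]
 [ 0.454 -0.117  0.207]
 [ 0.455 -0.119  0.203]
 [ 0.455 -0.122  0.208]
 [ 0.453 -0.113  0.188]
 [ 0.452 -0.114  0.204]
 [ 0.452 -0.117  0.203]
 [ 0.453 -0.12   0.193]]
[[ 0.515  0.002  0.182]
 [ 0.515 -0.     0.178]
 [ 0.512  0.005  0.18 ]
 [ 0.512  0.002  0.182]
 [ 0.512 -0.     0.181]
 [ 0.512 -0.003  0.181]
 [ 0.509  0.005  0.181]
 [ 0.51   0.002  0.179]
 [ 0.51  -0.     0.181]
 [ 0.51  -0.003  0.18 ]
 [ 0.508  0.005  0.167]
 [ 0.507  0.002  0.181]
 [ 0.507 -0.     0.183]
 [ 0.507 -0.003  0.181]
 [ 0.506  0.003  0.163]
 [ 0.506 -0.     0.165]
 [ 0.507 -0.003  0.16 ]]
notch -3.741445249916036
notch -1.014173161313759
```

{"op": "servo_tool", "data": {"rows": [{"slide": [0, 0, -1], "delta_rot": [0, 0, 0], "hand": 0.5}, {"slide": [-1, 0, 0], "delta_rot": [0, 0, 0.256], "hand": 0.5}, {"slide": [-1, 0, 0], "delta_rot": [0, 0, 0.256], "hand": 0.5}, {"slide": [-1, 0, 0], "delta_rot": [0, 0, 0.256], "hand": 0.5}, {"slide": [-1, 0, 0], "delta_rot": [0, 0, 0.256], "hand": 0.5}], "grip_force": 20}}

```text
t: 0.52
ee_pos: [0.2347, 0.6072, 0.2509]
tcp_rot: [-0.576, -3.088, 0.001]
force: [0.1, 0.4, 0.0]
opening: 0.501
gripper_force: 0.0
```

{"op": "servo_tool", "data": {"rows": [{"slide": [-1, 0, 0], "delta_rot": [0, 0, 0.256], "hand": 0.5}, {"slide": [-1, 0, 0], "delta_rot": [0, 0, 0.256], "hand": 0.5}, {"slide": [-1, 0, 0], "delta_rot": [0, 0, 0.256], "hand": 0.5}, {"slide": [-1, 0, 0], "delta_rot": [0, 0, 0.256], "hand": 0.5}, {"slide": [-1, 0, 0], "delta_rot": [0, 0, 0.256], "hand": 0.5}]}}

```text
t: 0.93
ee_pos: [0.3256, 0.5654, 0.2507]
tcp_rot: [-0.812, -3.035, 0.002]
force: [0.3, -0.2, -0.8]
opening: 0.499
gripper_force: 0.0
```

{"op": "servo_tool", "data": {"rows": [{"slide": [-1, 0, 0], "delta_rot": [0, 0, 0.256], "hand": 0.5}, {"slide": [-1, 0, 0], "delta_rot": [0, 0, 0.256], "hand": 0.5}, {"slide": [-1, 0, 0], "delta_rot": [0, 0, 0.256], "hand": 0.5}, {"slide": [-1, 0, 0], "delta_rot": [0, 0, 0.256], "hand": 0.5}, {"slide": [-1, 0, 0], "delta_rot": [0, 0, 0.256], "hand": 0.5}]}}

```text
t: 1.35
ee_pos: [0.4089, 0.5104, 0.2507]
tcp_rot: [-1.042, -2.963, 0.002]
force: [-0.2, -0.2, 0.5]
opening: 0.499
gripper_force: 0.0
```

{"op": "servo_tool", "data": {"rows": [{"slide": [-1, 0, 0], "delta_rot": [0, 0, 0.256], "hand": 0.5}, {"slide": [-1, 0, 0], "delta_rot": [0, 0, 0.256], "hand": 0.5}, {"slide": [-1, 0, 0], "delta_rot": [0, 0, 0.256], "hand": 0.5}, {"slide": [-1, 0, 0], "delta_rot": [0, 0, 0.256], "hand": 0.5}, {"slide": [-1, 0, 0], "delta_rot": [0, 0, 0.256], "hand": 0.5}]}}

```text
t: 1.77
ee_pos: [0.4828, 0.4432, 0.2507]
tcp_rot: [-1.266, -2.875, 0.001]
force: [0.3, -0.1, -0.2]
opening: 0.498
gripper_force: 0.0
```

{"op": "servo_tool", "data": {"rows": [{"slide": [-1, 0, 0], "delta_rot": [0, 0, 0.256], "hand": 0.5}, {"slide": [-1, 0, 0], "delta_rot": [0, 0, 0.256], "hand": 0.5}, {"slide": [-1, 0, 0], "delta_rot": [0, 0, 0.256], "hand": 0.5}, {"slide": [-1, 0, 0], "delta_rot": [0, 0, 0.256], "hand": 0.5}, {"slide": [-1, 0, 0], "delta_rot": [0, 0, 0.256], "hand": 0.5}]}}

```text
t: 2.18
ee_pos: [0.5455, 0.3656, 0.2507]
tcp_rot: [-1.483, -2.769, 0.001]
force: [0.3, -0.4, -0.5]
opening: 0.505
gripper_force: 0.0
```

{"op": "servo_tool", "data": {"rows": [{"slide": [-1, 0, 0], "delta_rot": [0, 0, 0.256], "hand": 0.5}, {"slide": [-1, 0, 0], "delta_rot": [0, 0, 0.256], "hand": 0.5}, {"slide": [-1, 0, 0], "delta_rot": [0, 0, 0.256], "hand": 0.5}, {"slide": [-1, 0, 0], "delta_rot": [0, 0, 0.256], "hand": 0.5}, {"slide": [-1, 0, 0], "delta_rot": [0, 0, 0.256], "hand": 0.5}]}}

```text
t: 2.6
ee_pos: [0.5957, 0.2792, 0.2507]
tcp_rot: [-1.691, -2.647, 0.001]
force: [-0.4, -0.3, 0.5]
opening: 0.499
gripper_force: 0.0
```

{"op": "servo_tool", "data": {"rows": [{"slide": [-1, 0, 0], "delta_rot": [0, 0, 0.256], "hand": 0.5}, {"slide": [-1, 0, 0], "delta_rot": [0, 0, 0.256], "hand": 0.5}, {"slide": [-1, 0, 0], "delta_rot": [0, 0, 0.256], "hand": 0.5}, {"slide": [-1, 0, 0], "delta_rot": [0, 0, 0.256], "hand": 0.5}, {"slide": [-1, 0, 0], "delta_rot": [0, 0, 0.256], "hand": 0.5}]}}

```text
t: 3.02
ee_pos: [0.632, 0.1862, 0.2507]
tcp_rot: [-1.889, -2.509, 0.001]
force: [0.5, -0.3, 1.0]
opening: 0.496
gripper_force: 0.0
```

{"op": "servo_tool", "data": {"rows": [{"slide": [-1, 0, 0], "delta_rot": [0, 0, 0.256], "hand": 0.5}, {"slide": [-1, 0, 0], "delta_rot": [0, 0, 0.256], "hand": 0.5}, {"slide": [-1, 0, 0], "delta_rot": [0, 0, 0.256], "hand": 0.5}, {"slide": [-1, 0, 0], "delta_rot": [0, 0, 0.256], "hand": 0.5}, {"slide": [-1, 0, 0], "delta_rot": [0, 0, 0.256], "hand": 0.5}]}}

```text
t: 3.43
ee_pos: [0.6537, 0.0887, 0.2507]
tcp_rot: [-2.076, -2.357, 0.001]
force: [-0.4, 0.6, -0.5]
opening: 0.501
gripper_force: 0.0
```

{"op": "servo_tool", "data": {"rows": [{"slide": [-0.82, -0.99, 0], "delta_rot": [0, 0, 0], "hand": 0.5}, {"slide": [-0.82, -0.99, 0], "delta_rot": [0, 0, 0], "hand": 0.5}, {"slide": [-0.82, -0.99, 0], "delta_rot": [0, 0, 0], "hand": 0.5}, {"slide": [-0.82, -0.99, 0], "delta_rot": [0, 0, 0], "hand": 0.5}, {"slide": [-0.82, -0.99, 0], "delta_rot": [0, 0, 0], "hand": 0.5}]}}

```text
t: 3.85
ee_pos: [0.5648, -0.0051, 0.2508]
tcp_rot: [-2.074, -2.359, 0.001]
force: [-0.6, -0.3, -0.5]
opening: 0.499
gripper_force: 0.0
```

{"op": "servo_tool", "data": {"rows": [{"slide": [-0.82, -0.99, 0], "delta_rot": [0, 0, 0], "hand": 0.5}, {"slide": [-0.82, -0.99, 0], "delta_rot": [0, 0, 0], "hand": 0.5}, {"slide": [-0.82, -0.99, 0], "delta_rot": [0, 0, 0], "hand": 0.5}, {"slide": [-0.82, -0.99, 0], "delta_rot": [0, 0, 0], "hand": 0.5}, {"slide": [-0.82, -0.99, 0], "delta_rot": [0, 0, 0], "hand": 0.5}]}}

```text
t: 4.27
ee_pos: [0.4771, -0.099, 0.2511]
tcp_rot: [-2.074, -2.359, 0.0]
force: [-0.3, -1.0, 0.0]
opening: 0.5
gripper_force: 0.0
```

{"op": "servo_tool", "data": {"rows": [{"slide": [-0.82, -0.99, 0], "delta_rot": [0, 0, 0], "hand": 0.5}, {"slide": [0, 0, 0], "delta_rot": [0, 0, 1], "hand": 0.5}, {"slide": [0, 0, 0], "delta_rot": [0, 0, 1], "hand": 0.5}, {"slide": [0, 0, 0], "delta_rot": [0, 0, 1], "hand": 0.5}, {"slide": [0, 0, 0], "delta_rot": [0, 0, 1], "hand": 0.5}]}}

```text
t: 4.68
ee_pos: [0.4604, -0.1172, 0.2512]
tcp_rot: [-2.582, -1.789, 0.0]
force: [0.1, -0.0, -0.0]
opening: 0.499
gripper_force: 0.0
```

{"op": "servo_tool", "data": {"rows": [{"slide": [0, 0, 0], "delta_rot": [0, 0, 1], "hand": 0.5}, {"slide": [0, 0, 0], "delta_rot": [0, 0, 1], "hand": 0.5}, {"slide": [0, 0, 0], "delta_rot": [0, 0, 1], "hand": 0.5}, {"slide": [0, 0, 0], "delta_rot": [0, 0, 1], "hand": 0.5}, {"slide": [0, 0, 0], "delta_rot": [0, 0, 1], "hand": 0.5}]}}

```text
t: 5.1
ee_pos: [0.4606, -0.1169, 0.2511]
tcp_rot: [-2.995, -0.948, 0.001]
force: [-0.7, 0.8, -0.6]
opening: 0.498
gripper_force: 0.0
```

{"op": "servo_tool", "data": {"rows": [{"slide": [0, 0, 0], "delta_rot": [0, 0, 1], "hand": 0.5}, {"slide": [0, 0, 0], "delta_rot": [0, 0, 1], "hand": 0.5}, {"slide": [0, 0, 0], "delta_rot": [0, 0, 1], "hand": 0.5}, {"slide": [0, 0, 0], "delta_rot": [0, 0, 1], "hand": 0.5}, {"slide": [0, 0, 0], "delta_rot": [0, 0, 1], "hand": 0.5}]}}

```text
t: 5.52
ee_pos: [0.4606, -0.1169, 0.2511]
tcp_rot: [-3.141, -0.02, 0.001]
force: [-0.7, -0.1, 0.6]
opening: 0.501
gripper_force: 0.0
```

{"op": "servo_tool", "data": {"rows": [{"slide": [0, 0, 0], "delta_rot": [0, 0, 1], "hand": 0.5}, {"slide": [0, 0, 0], "delta_rot": [0, 0, 1], "hand": 0.5}, {"slide": [0, 0, 0], "delta_rot": [0, 0, 0.35], "hand": 0.5}, {"slide": [0, 0, 0], "delta_rot": [0, 0, 0], "hand": 0.5}]}}

```text
t: 5.85
ee_pos: [0.4606, -0.1169, 0.2509]
tcp_rot: [3.114, -0.413, -0.002]
force: [0.2, 0.3, 0.4]
opening: 0.499
gripper_force: 0.0
```

```bash
python3 - <<'E'
from h import *
s=r.get_state();print({k:np.round(s[k],4) for k in("t","ee_pos","joints","tcp_rot","force")})
p,d=r.capture("top");import cv2
cv2.imwrite("pics/t2.png",cv2.resize(cv2.convertScaleAbs(p[155:265,295:425,::-1],alpha=1.4),None,fx=5,fy=5))
E
```

```text
{'t': np.float64(5.85), 'ee_pos': array([ 0.4606, -0.1169,  0.2509]), 'joints': array([-0.4571,  0.508 ,  0.9597,  1.9788, -0.5215,  0.9243, -1.0633]), 'tcp_rot': array([ 3.1138e+00, -4.1340e-01, -1.7000e-03]), 'force': array([0.2325, 0.3455, 0.3923])}
```

{"op": "servo_tool", "data": {"rows": [{"slide": [0, 0, 1], "delta_rot": [0, 0, 0], "hand": 0.5}, {"slide": [0, 0, 0.8], "delta_rot": [0, 0, 0], "hand": 0.5}, {"slide": [0, 0, 0.5], "delta_rot": [0, 0, 0], "hand": 0.5}, {"slide": [0, 0, 0], "delta_rot": [0, 0, 0], "hand": 0.5}]}}

```text
t: 6.23
ee_pos: [0.4596, -0.1165, 0.2037]
tcp_rot: [-3.114, 0.411, 0.006]
force: [0.0, -0.5, -0.6]
opening: 0.497
gripper_force: 0.0
```

{"op": "servo_tool", "data": {"rows": [{"slide": [0, 0, 0.5], "delta_rot": [0, 0, 0], "hand": 0.5}, {"slide": [0, 0, 0.5], "delta_rot": [0, 0, 0], "hand": 0.5}, {"slide": [0, 0, 0.4], "delta_rot": [0, 0, 0], "hand": 0.5}, {"slide": [0, 0, 0], "delta_rot": [0, 0, 0], "hand": 0.5}]}}

```text
t: 6.57
ee_pos: [0.46, -0.1167, 0.1759]
tcp_rot: [-3.114, 0.412, 0.004]
force: [0.2, 0.2, 0.2]
opening: 0.496
gripper_force: 0.0
```

```bash
python3 - <<'E'
from h import *
import cv2
s=r.get_state();print({k:np.round(s[k],4) for k in("t","ee_pos","joints","tcp_rot","force")})
p,d=r.capture("scene")
cv2.imwrite("pics/s2.png",cv2.resize(cv2.convertScaleAbs(p[125:250,205:345,::-1],alpha=1.4),None,fx=4,fy=4))
E
```

```text
{'t': np.float64(6.5667), 'ee_pos': array([ 0.46  , -0.1167,  0.1759]), 'joints': array([-0.3607,  0.6041,  0.8361,  2.0654, -0.6575,  0.7606, -0.9447]), 'tcp_rot': array([-3.114 ,  0.4122,  0.0038]), 'force': array([0.2036, 0.1674, 0.2417])}
```

View pics/s2.png

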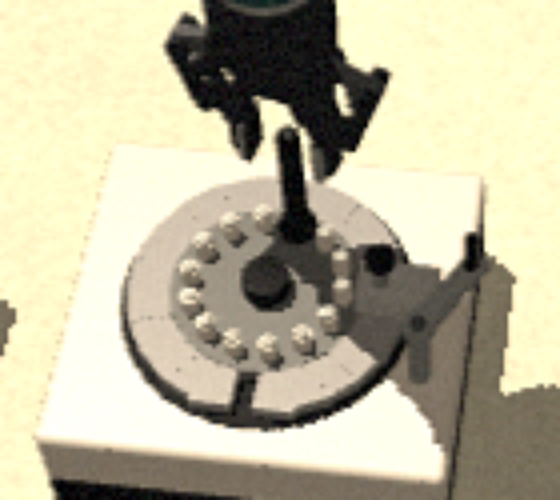

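The gripper is down with the crank post standing between the fingers, at crop (290,160). Next I bring the rear pad onto it.

{"op": "servo_tool", "data": {"rows": [{"slide": [0, 0.25, 0], "delta_rot": [0, 0, 0], "hand": 0.5}, {"slide": [0, 0.2, 0], "delta_rot": [0, 0, 0], "hand": 0.5}, {"slide": [0, 0.15, 0], "delta_rot": [0, 0, 0], "hand": 0.5}, {"slide": [0, 0, 0], "delta_rot": [0, 0, 0], "hand": 0.5}]}}

```text
t: 6.95
ee_pos: [0.4578, -0.1293, 0.1777]
tcp_rot: [-3.114, 0.414, -0.001]
force: [-0.2, -1.0, -0.1]
opening: 0.501
gripper_force: 0.0
```

{"op": "servo_tool", "data": {"rows": [{"slide": [0.044, 0.15, 0], "delta_rot": [0, 0, -0.5], "hand": 0.5}, {"slide": [0.044, 0.15, 0], "delta_rot": [0, 0, -0.5], "hand": 0.5}, {"slide": [0.044, 0.15, 0], "delta_rot": [0, 0, -0.5], "hand": 0.5}, {"slide": [0, 0, 0], "delta_rot": [0, 0, 0], "hand": 0.5}]}}

```text
t: 7.28
ee_pos: [0.4586, -0.1366, 0.1775]
tcp_rot: [-3.136, 0.126, 0.0]
force: [0.3, 4.4, 1.3]
opening: 0.505
gripper_force: 2.4
```

{"op": "servo_tool", "data": {"rows": [{"slide": [0.044, 0.15, 0], "delta_rot": [0, 0, -0.5], "hand": 0.5}, {"slide": [0.044, 0.15, 0], "delta_rot": [0, 0, -0.5], "hand": 0.5}, {"slide": [0.044, 0.15, 0], "delta_rot": [0, 0, -0.5], "hand": 0.5}, {"slide": [0.044, 0.15, 0], "delta_rot": [0, 0, -0.5], "hand": 0.5}, {"slide": [0.044, 0.15, 0], "delta_rot": [0, 0, -0.5], "hand": 0.5}]}}

```text
t: 7.7
ee_pos: [0.4627, -0.1506, 0.1773]
tcp_rot: [-3.118, -0.344, 0.002]
force: [-1.3, 6.2, 4.8]
opening: 0.498
gripper_force: 3.2
```

{"op": "servo_tool", "data": {"rows": [{"slide": [0.044, 0.15, 0], "delta_rot": [0, 0, -0.5], "hand": 0.5}, {"slide": [0.044, 0.15, 0], "delta_rot": [0, 0, -0.5], "hand": 0.5}, {"slide": [0.044, 0.15, 0], "delta_rot": [0, 0, -0.5], "hand": 0.5}, {"slide": [0.044, 0.15, 0], "delta_rot": [0, 0, -0.5], "hand": 0.5}, {"slide": [0.044, 0.15, 0], "delta_rot": [0, 0, -0.5], "hand": 0.5}]}}

```text
t: 8.12
ee_pos: [0.471, -0.1634, 0.1772]
tcp_rot: [-3.032, -0.805, 0.003]
force: [-3.0, 6.4, 4.1]
opening: 0.502
gripper_force: 3.2
```

```bash
python3 - <<'E'
from h import *
import cv2
np.set_printoptions(precision=4,suppress=True)
s=r.get_state();print({k:np.round(s[k],4) for k in("t","ee_pos","joints","tcp_rot","force","torque")})
for n in("top","scene"):
    p,d=r.capture(n)
    c=C[n];E=c["extrinsics"];v,u=np.mgrid[0:400,0:640];P=np.stack([(u-c["cx"])/c["fx"]*d,-(v-c["cy"])/c["fy"]*d,-d],-1)@E[:3,:3].T+E[:3,3]
    m=(d>0)&(abs(P[...,2]-.204)<.006)&(np.hypot(P[...,0]-.508,P[...,1]+.13)<.075);print(n,P[m].mean(0),m.sum())
    np.savez(n+"3",p=p,d=d)
cv2.imwrite("pics/s3.png",cv2.resize(cv2.convertScaleAbs(p[125:250,205:345,::-1],alpha=1.4),None,fx=4,fy=4))
E
```

```text
{'t': np.float64(8.1167), 'ee_pos': array([ 0.471 , -0.1634,  0.1772]), 'joints': array([-0.1196,  0.5609,  0.5948,  1.9983, -0.4702,  0.7249, -0.2861]), 'tcp_rot': array([-3.0318, -0.805 ,  0.0034]), 'force': array([-3.0429,  6.37  ,  4.0553]), 'torque': array([ 1.2549,  0.6636, -0.0279])}
top [nan nan nan] 0
scene [ 0.4742 -0.1575  0.2042] 83<stdin>:8: RuntimeWarning: Mean of empty slice.
  ret = um.true_divide(
```

View pics/s3.png

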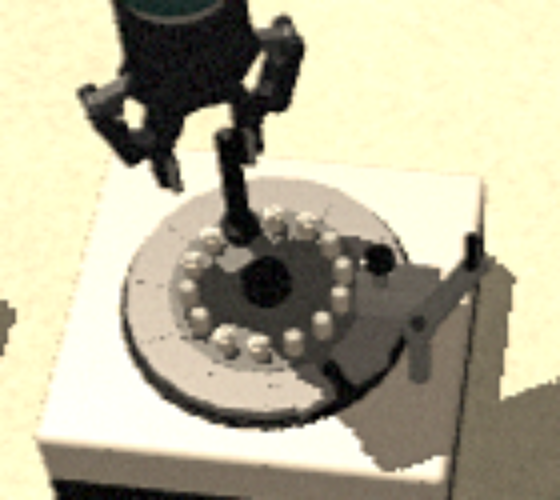

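The post is being pushed, and is at crop (230,140). The notch has turned to about (338,378) and the pin is still up at (380,258).

```bash
python3 - <<'E'
from h import *
O=np.array([.508,-.13])
for q in((338,378),(330,365),(345,390)):
    n=ray("scene",204.6+q[0]/4,124.6+q[1]/4,.104)[:2]-O;print(np.degrees(np.arctan2(n[1],n[0])),np.hypot(*n))
# expected pin head positions
R=lambda a,b:O+[a*.99956+b*.0297,-a*.0297+b*.99956]
for z in(.154,.140):print(proj("scene",[*R(0,.075),z]),proj("top",[*R(0,.075),z]))
E
```

```text
40.81021692583277 0.08385045275166038
41.844131371590784 0.07299650156562759
39.95361321604514 0.09366813859095895
[298.93068946 188.32347068] [338.0992694  205.42047266]
[299.10878046 191.47832911] [337.95865736 205.99697624]
```

{"op": "servo_tool", "data": {"rows": [{"slide": [0.044, 0.15, 0], "delta_rot": [0, 0, -0.5], "hand": 0.5}, {"slide": [0.044, 0.15, 0], "delta_rot": [0, 0, -0.5], "hand": 0.5}, {"slide": [0.044, 0.15, 0], "delta_rot": [0, 0, -0.5], "hand": 0.5}, {"slide": [0.044, 0.15, 0], "delta_rot": [0, 0, -0.5], "hand": 0.5}, {"slide": [0.044, 0.15, 0], "delta_rot": [0, 0, -0.5], "hand": 0.5}]}}

```text
t: 8.63
ee_pos: [0.4829, -0.1735, 0.177]
tcp_rot: [-2.879, -1.247, 0.004]
force: [-4.7, 4.2, 5.1]
opening: 0.502
gripper_force: 3.2
```

{"op": "servo_tool", "data": {"rows": [{"slide": [0.044, 0.15, 0], "delta_rot": [0, 0, -0.5], "hand": 0.5}, {"slide": [0.044, 0.15, 0], "delta_rot": [0, 0, -0.5], "hand": 0.5}, {"slide": [0.044, 0.15, 0], "delta_rot": [0, 0, -0.5], "hand": 0.5}, {"slide": [0.044, 0.15, 0], "delta_rot": [0, 0, -0.5], "hand": 0.5}]}}

```text
t: 8.97
ee_pos: [0.4942, -0.1786, 0.177]
tcp_rot: [-2.709, -1.582, 0.004]
force: [-5.3, 3.8, 4.5]
opening: 0.499
gripper_force: 3.1
```

```bash
cat >look.py <<'E'
from h import *
import cv2,sys
np.set_printoptions(precision=4,suppress=True)
s=r.get_state();print({k:np.round(s[k],4) for k in("t","ee_pos","joints","tcp_rot","force")})
p,d=r.capture("scene")
g=p.max(2)[180:200,291:309];a=np.argwhere(g<45)+[180,291];print("pinhead v,u",a.mean(0),len(a))
if len(sys.argv)>1:cv2.imwrite(f"pics/{sys.argv[1]}.png",cv2.resize(cv2.convertScaleAbs(p[125:250,205:345,::-1],alpha=1.4),None,fx=4,fy=4))
E
python3 look.py s4
```

```text
{'t': np.float64(8.9667), 'ee_pos': array([ 0.4942, -0.1786,  0.177 ]), 'joints': array([ 0.0043,  0.563 ,  0.4342,  1.9254, -0.3436,  0.731 ,  0.1257]), 'tcp_rot': array([-2.7094, -1.582 ,  0.0042]), 'force': array([-5.2594,  3.8487,  4.5044])}
pinhead v,u [189.8958 299.375 ] 48
```

View pics/s4.png

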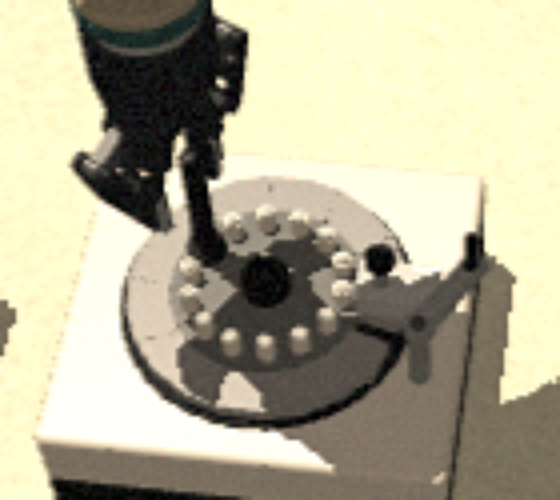

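The notch is now close to the guide at about crop (378,335), and the pin is still up with its head at image v 189.9. I'll slow down.

{"op": "servo_tool", "data": {"rows": [{"slide": [0.021, 0.075, 0], "delta_rot": [0, 0, -0.25], "hand": 0.5}, {"slide": [0.021, 0.075, 0], "delta_rot": [0, 0, -0.25], "hand": 0.5}, {"slide": [0.021, 0.075, 0], "delta_rot": [0, 0, -0.25], "hand": 0.5}, {"slide": [0.015, 0.05, 0], "delta_rot": [0, 0, -0.16], "hand": 0.5}]}}

```text
t: 9.35
ee_pos: [0.5, -0.1803, 0.177]
tcp_rot: [-2.622, -1.725, 0.004]
force: [-5.6, 3.4, 4.0]
opening: 0.5
gripper_force: 2.8
```

```bash
python3 look.py
```

```text
{'t': np.float64(9.35), 'ee_pos': array([ 0.5   , -0.1803,  0.177 ]), 'joints': array([ 0.0253,  0.5651,  0.4028,  1.9099, -0.3187,  0.7332,  0.2052]), 'tcp_rot': array([-2.6219, -1.7252,  0.0038]), 'force': array([-5.5745,  3.4343,  3.9741])}
pinhead v,u [189.5319 299.8936] 47
```

{"op": "servo_tool", "data": {"rows": [{"slide": [0.008, 0.03, 0], "delta_rot": [0, 0, -0.1], "hand": 0.5}, {"slide": [0.008, 0.03, 0], "delta_rot": [0, 0, -0.1], "hand": 0.5}, {"slide": [0.008, 0.03, 0], "delta_rot": [0, 0, -0.1], "hand": 0.5}]}}

```text
t: 9.65
ee_pos: [0.5017, -0.1806, 0.177]
tcp_rot: [-2.591, -1.771, 0.004]
force: [-5.7, 1.7, 4.2]
opening: 0.5
gripper_force: 2.9
```

```bash
python3 look.py
```

```text
{'t': np.float64(9.65), 'ee_pos': array([ 0.5017, -0.1806,  0.177 ]), 'joints': array([ 0.0318,  0.5657,  0.3927,  1.9051, -0.3105,  0.7344,  0.2311]), 'tcp_rot': array([-2.5912, -1.7708,  0.0041]), 'force': array([-5.6602,  1.7061,  4.2207])}
pinhead v,u [189.7317 299.8537] 41
```

{"op": "servo_tool", "data": {"rows": [{"slide": [0.008, 0.03, 0], "delta_rot": [0, 0, -0.1], "hand": 0.5}, {"slide": [0.008, 0.03, 0], "delta_rot": [0, 0, -0.1], "hand": 0.5}, {"slide": [0.008, 0.03, 0], "delta_rot": [0, 0, -0.1], "hand": 0.5}, {"slide": [0.008, 0.03, 0], "delta_rot": [0, 0, -0.1], "hand": 0.5}]}}

```text
t: 10.03
ee_pos: [0.5046, -0.1811, 0.177]
tcp_rot: [-2.548, -1.833, 0.004]
force: [-4.4, 2.0, 3.9]
opening: 0.5
gripper_force: 2.4
```

```bash
python3 look.py
```

```text
{'t': np.float64(10.0333), 'ee_pos': array([ 0.5046, -0.1811,  0.177 ]), 'joints': array([ 0.0406,  0.5668,  0.3786,  1.8982, -0.2994,  0.7351,  0.2665]), 'tcp_rot': array([-2.5485, -1.8333,  0.0036]), 'force': array([-4.423 ,  1.9637,  3.9401])}
pinhead v,u [190.9429 299.5143] 35
```

{"op": "servo_tool", "data": {"rows": [{"slide": [0.005, 0.02, 0], "delta_rot": [0, 0, -0.07], "hand": 0.5}, {"slide": [0.005, 0.02, 0], "delta_rot": [0, 0, -0.07], "hand": 0.5}]}}

```text
t: 10.25
ee_pos: [0.5063, -0.1815, 0.1771]
tcp_rot: [-2.533, -1.858, 0.002]
force: [-3.9, 1.0, 2.4]
opening: 0.496
gripper_force: 2.4
```

```bash
python3 look.py s5
```

```text
{'t': np.float64(10.25), 'ee_pos': array([ 0.5063, -0.1815,  0.1771]), 'joints': array([ 0.044 ,  0.5673,  0.373 ,  1.895 , -0.2954,  0.7344,  0.2803]), 'tcp_rot': array([-2.5325, -1.8578,  0.0021]), 'force': array([-3.9254,  1.0024,  2.3922])}
pinhead v,u [191.5143 299.4286] 35
```

View pics/s5.png

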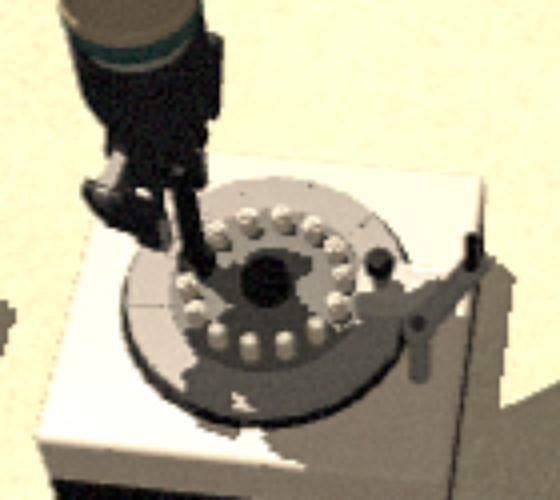

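The pin head sits lower, at about crop (380,264) against 258 before. I'll check its height with depth.

```bash
cat >>h.py <<'E'
def pinz():
    for n in("scene","top"):
        d=r.capture(n)[1];c=C[n];E=c["extrinsics"];v,u=np.mgrid[0:400,0:640]
        P=np.stack([(u-c["cx"])/c["fx"]*d,-(v-c["cy"])/c["fy"]*d,-d],-1)@E[:3,:3].T+E[:3,3]
        m=(d>0)&(np.hypot(P[...,0]-.5102,P[...,1]+.055)<.0075);z=P[m][:,2];print(n,m.sum(),np.round(np.percentile(z,[20,50,80,95]),4))
E
python3 - <<'E'
from h import *
d=np.load("top.npz")["d"];old=np.load("scene.npz")["d"]
pinz()
class F: pass
import h
it={"scene":old,"top":d}
h.r=type("X",(),{"capture":staticmethod(lambda n:(None,it[n]))})
h.pinz()
E
```

```text
scene 33 [0.1268 0.1525 0.1538 0.1555]
top 30 [0.1508 0.1537 0.1554 0.1574]
scene 40 [0.1287 0.1507 0.1551 0.1568]
top 27 [0.1525 0.1554 0.1576 0.1601]
```

Depth says the pin is still up, so I keep going slowly.

{"op": "servo_tool", "data": {"rows": [{"slide": [0.007, 0.025, 0], "delta_rot": [0, 0, -0.08], "hand": 0.5}, {"slide": [0.007, 0.025, 0], "delta_rot": [0, 0, -0.08], "hand": 0.5}, {"slide": [0.007, 0.025, 0], "delta_rot": [0, 0, -0.08], "hand": 0.5}]}}

```text
t: 10.65
ee_pos: [0.5088, -0.1813, 0.1772]
tcp_rot: [2.504, 1.897, -0.0]
force: [-4.2, 0.8, 1.1]
opening: 0.502
gripper_force: 2.1
```

```bash
python3 -c "
from h import *
pinz()"
```

```text
scene 28 [0.1378 0.1396 0.1412 0.1428]
top 23 [0.1387 0.1403 0.1424 0.1434]
```

The pin has dropped: its head top is at 0.140. I stop pushing, back the pad off the post and go up.

{"op": "servo_tool", "data": {"rows": [{"slide": [0, -0.2, 0], "delta_rot": [0, 0, 0], "hand": 0.5}, {"slide": [0, -0.25, 0], "delta_rot": [0, 0, 0], "hand": 0.5}, {"slide": [0, -0.2, 0], "delta_rot": [0, 0, 0], "hand": 0.5}, {"slide": [0, 0, 0], "delta_rot": [0, 0, 0], "hand": 0.5}, {"slide": [0, 0, -0.3], "delta_rot": [0, 0, 0], "hand": 0.5}]}}

```text
t: 11.17
ee_pos: [0.4959, -0.1773, 0.1829]
tcp_rot: [-2.505, -1.895, 0.001]
force: [0.4, 0.2, -0.4]
opening: 0.5
gripper_force: 0.0
```

{"op": "servo_tool", "data": {"rows": [{"slide": [0, 0, -0.8], "delta_rot": [0, 0, 0], "hand": 0.5}, {"slide": [0, 0, -1], "delta_rot": [0, 0, 0], "hand": 0.5}, {"slide": [0, 0, -1], "delta_rot": [0, 0, 0], "hand": 0.5}, {"slide": [0, 0, -0.7], "delta_rot": [0, 0, 0], "hand": 0.5}, {"slide": [0, 0, 0], "delta_rot": [0, 0, 0], "hand": 0.4}]}}

```text
t: 11.58
ee_pos: [0.4986, -0.1787, 0.2567]
tcp_rot: [2.501, 1.892, 0.007]
force: [1.0, -0.2, -0.0]
opening: 0.405
gripper_force: 0.0
```

{"op": "servo_tool", "data": {"rows": [{"slide": [0.98, -0.2, 0], "delta_rot": [0, 0, 0], "hand": 0.4}, {"slide": [0.98, -0.2, 0], "delta_rot": [0, 0, 0], "hand": 0.4}, {"slide": [0.98, -0.2, 0], "delta_rot": [0, 0, 0], "hand": 0.4}, {"slide": [0.98, -0.2, 0], "delta_rot": [0, 0, 0], "hand": 0.4}, {"slide": [0.98, -0.2, 0], "delta_rot": [0, 0, 0], "hand": 0.4}]}}

```text
t: 12.0
ee_pos: [0.5036, -0.0769, 0.2529]
tcp_rot: [-2.505, -1.895, 0.0]
force: [-0.0, 0.9, -0.6]
opening: 0.401
gripper_force: 0.0
```

{"op": "servo_tool", "data": {"rows": [{"slide": [0.98, -0.2, 0], "delta_rot": [0, 0, 0], "hand": 0.4}, {"slide": [0.98, -0.2, 0], "delta_rot": [0, 0, 0], "hand": 0.4}, {"slide": [0.98, -0.2, 0], "delta_rot": [0, 0, 0], "hand": 0.4}, {"slide": [0.98, -0.2, 0], "delta_rot": [0, 0, 0], "hand": 0.4}, {"slide": [0, 0, 0], "delta_rot": [0, 0, 0.8], "hand": 0.4}]}}

```text
t: 12.42
ee_pos: [0.5098, 0.007, 0.2526]
tcp_rot: [-2.586, -1.779, -0.002]
force: [0.2, 0.6, 0.1]
opening: 0.402
gripper_force: 0.0
```

{"op": "servo_tool", "data": {"rows": [{"slide": [0, 0, 0], "delta_rot": [0, 0, 1], "hand": 0.4}, {"slide": [0, 0, 0], "delta_rot": [0, 0, 1], "hand": 0.4}, {"slide": [0, 0, 0], "delta_rot": [0, 0, 1], "hand": 0.4}, {"slide": [0, 0, 0], "delta_rot": [0, 0, 1], "hand": 0.4}, {"slide": [0, 0, 0], "delta_rot": [0, 0, 1], "hand": 0.4}]}}

```text
t: 12.83
ee_pos: [0.5096, 0.002, 0.2529]
tcp_rot: [3.004, 0.919, -0.0]
force: [1.1, 0.1, 0.6]
opening: 0.402
gripper_force: 0.0
```

{"op": "servo_tool", "data": {"rows": [{"slide": [0, 0, 0], "delta_rot": [0, 0, 1], "hand": 0.4}, {"slide": [0, 0, 0], "delta_rot": [0, 0, 1], "hand": 0.4}, {"slide": [0, 0, 0], "delta_rot": [0, 0, 1], "hand": 0.4}, {"slide": [0, 0, 0], "delta_rot": [0, 0, 1], "hand": 0.4}, {"slide": [0, 0, 0], "delta_rot": [0, 0, 1], "hand": 0.4}]}}

```text
t: 13.25
ee_pos: [0.5096, 0.002, 0.2529]
tcp_rot: [3.141, -0.01, -0.0]
force: [1.0, -0.2, -0.0]
opening: 0.398
gripper_force: 0.0
```

{"op": "servo_tool", "data": {"rows": [{"slide": [0, 0, 0], "delta_rot": [0, 0, 1], "hand": 0.4}, {"slide": [0, 0, 0], "delta_rot": [0, 0, 1], "hand": 0.4}, {"slide": [0, 0, 0], "delta_rot": [0, 0, 1], "hand": 0.4}, {"slide": [0, 0, 0], "delta_rot": [0, 0, 1], "hand": 0.4}, {"slide": [0, 0, 0], "delta_rot": [0, 0, 0.5], "hand": 0.4}]}}

```text
t: 13.67
ee_pos: [0.5096, 0.0021, 0.2528]
tcp_rot: [3.025, -0.846, -0.0]
force: [0.5, -0.2, 0.1]
opening: 0.398
gripper_force: 0.0
```

```bash
python3 look.py s6; python3 -c "
from h import *
pinz()"
```

```text
{'t': np.float64(13.6667), 'ee_pos': array([0.5096, 0.0021, 0.2528]), 'joints': array([-0.6642,  0.5527,  0.9321,  1.8922, -0.5357,  0.9693, -1.6031]), 'tcp_rot': array([ 3.0247, -0.8464, -0.0002]), 'force': array([ 0.4762, -0.1992,  0.0922])}
pinhead v,u [192.8864 299.3636] 44
scene 23 [0.1393 0.1404 0.1432 0.1445]
top 19 [0.5938 0.6178 0.6252 0.6301]
```

{"op": "servo_tool", "data": {"rows": [{"slide": [0, 0, 1], "delta_rot": [0, 0, 0], "hand": 0.4}, {"slide": [0, 0, 1], "delta_rot": [0, 0, 0], "hand": 0.4}, {"slide": [0, 0, 0.9], "delta_rot": [0, 0, 0], "hand": 0.4}, {"slide": [0, 0, 0.4], "delta_rot": [0, 0, 0], "hand": 0.4}, {"slide": [0, 0, 0], "delta_rot": [0, 0, 0], "hand": 0.4}]}}

```text
t: 14.23
ee_pos: [0.5084, 0.0021, 0.1858]
tcp_rot: [3.027, -0.837, -0.005]
force: [-0.3, -0.8, 0.0]
opening: 0.4
gripper_force: 0.0
```

{"op": "servo_tool", "data": {"rows": [{"slide": [0, 0, 0.4], "delta_rot": [0, 0, 0], "hand": 0.4}, {"slide": [0, 0, 0.5], "delta_rot": [0, 0, 0], "hand": 0.4}, {"slide": [0, 0, 0.4], "delta_rot": [0, 0, 0], "hand": 0.4}, {"slide": [0, 0, 0], "delta_rot": [0, 0, 0], "hand": 0.4}, {"slide": [0, 0, 0], "delta_rot": [0, 0, 0], "hand": 0.4}]}}

```text
t: 14.65
ee_pos: [0.5094, 0.0019, 0.161]
tcp_rot: [3.027, -0.839, -0.001]
force: [-0.0, 0.2, 0.7]
opening: 0.401
gripper_force: 0.0
```

```bash
python3 look.py s7
```

```text
{'t': np.float64(14.65), 'ee_pos': array([0.5094, 0.0019, 0.161 ]), 'joints': array([-0.5692,  0.6641,  0.7998,  1.9917, -0.6824,  0.7765, -1.4737]), 'tcp_rot': array([ 3.0274, -0.8387, -0.0011]), 'force': array([-0.0457,  0.2058,  0.7392])}
pinhead v,u [192.9302 299.4186] 43
```

View pics/s7.png

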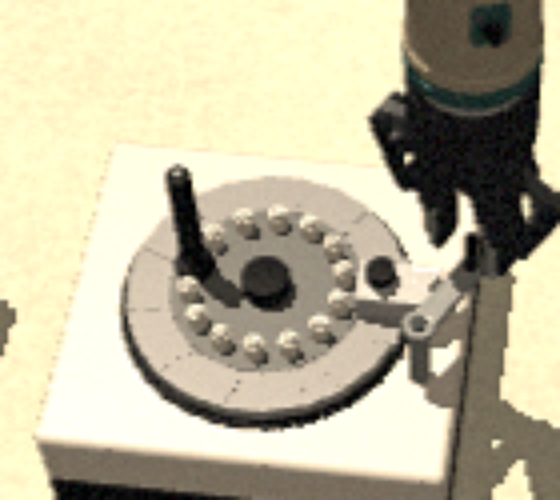

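The tab stands between the fingers at crop (472,250), and the pin head is down at (380,272). Now I push the keeper round.

{"op": "servo_tool", "data": {"rows": [{"slide": [0, 0.2, 0], "delta_rot": [0, 0, 0], "hand": 0.4}, {"slide": [0, 0.2, 0], "delta_rot": [0, 0, 0], "hand": 0.4}, {"slide": [0, 0.15, 0], "delta_rot": [0, 0, 0], "hand": 0.4}, {"slide": [0, 0, 0], "delta_rot": [0, 0, 0], "hand": 0.4}]}}

```text
t: 15.03
ee_pos: [0.5035, -0.0084, 0.1616]
tcp_rot: [-3.027, 0.841, -0.0]
force: [-0.1, 0.5, -0.4]
opening: 0.401
gripper_force: 0.0
```

{"op": "servo_tool", "data": {"rows": [{"slide": [0.041, 0.162, 0], "delta_rot": [0, 0, -0.5], "hand": 0.4}, {"slide": [0.041, 0.162, 0], "delta_rot": [0, 0, -0.5], "hand": 0.4}, {"slide": [0.041, 0.162, 0], "delta_rot": [0, 0, -0.5], "hand": 0.4}, {"slide": [0.041, 0.162, 0], "delta_rot": [0, 0, -0.5], "hand": 0.4}, {"slide": [0.041, 0.162, 0], "delta_rot": [0, 0, -0.5], "hand": 0.4}]}}

```text
t: 15.45
ee_pos: [0.501, -0.0237, 0.1614]
tcp_rot: [-3.119, 0.372, 0.0]
force: [0.2, 1.1, 0.5]
opening: 0.404
gripper_force: 0.5
```

{"op": "servo_tool", "data": {"rows": [{"slide": [0.041, 0.162, 0], "delta_rot": [0, 0, -0.5], "hand": 0.4}, {"slide": [0.041, 0.162, 0], "delta_rot": [0, 0, -0.5], "hand": 0.4}, {"slide": [0.041, 0.162, 0], "delta_rot": [0, 0, -0.5], "hand": 0.4}, {"slide": [0.041, 0.162, 0], "delta_rot": [0, 0, -0.5], "hand": 0.4}, {"slide": [0, 0, 0], "delta_rot": [0, 0, 0], "hand": 0.4}]}}

```text
t: 15.87
ee_pos: [0.5024, -0.0378, 0.1616]
tcp_rot: [-3.141, -0.0, -0.001]
force: [0.2, 0.4, -0.8]
opening: 0.4
gripper_force: 0.0
```

```bash
python3 look.py s8
```

```text
{'t': np.float64(15.8667), 'ee_pos': array([ 0.5024, -0.0378,  0.1616]), 'joints': array([-0.4014,  0.604 ,  0.6374,  2.0044, -0.5475,  0.7074, -0.9909]), 'tcp_rot': array([-3.1413, -0.0001, -0.0006]), 'force': array([ 0.2153,  0.3873, -0.8049])}
pinhead v,u [189.5735 298.7647] 68
```

View pics/s8.png

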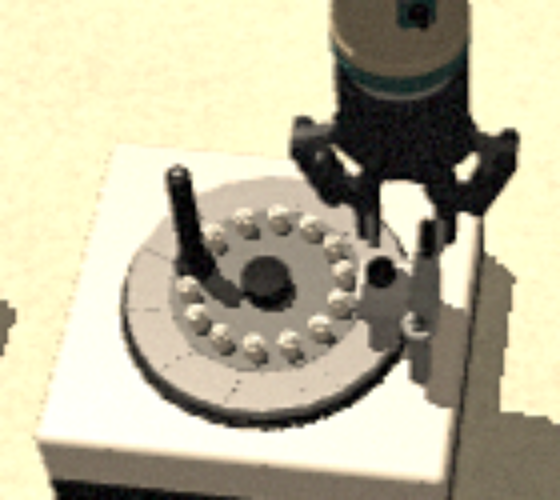

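The keeper has swung partway, with its tab at crop (428,235) and the pin still down. I continue to the stop, gently at the end.

{"op": "servo_tool", "data": {"rows": [{"slide": [0.041, 0.162, 0], "delta_rot": [0, 0, -0.5], "hand": 0.4}, {"slide": [0.041, 0.162, 0], "delta_rot": [0, 0, -0.5], "hand": 0.4}, {"slide": [0.041, 0.162, 0], "delta_rot": [0, 0, -0.5], "hand": 0.4}, {"slide": [0.041, 0.162, 0], "delta_rot": [0, 0, -0.5], "hand": 0.4}, {"slide": [0.02, 0.08, 0], "delta_rot": [0, 0, -0.25], "hand": 0.4}]}}

```text
t: 16.33
ee_pos: [0.5074, -0.0512, 0.1613]
tcp_rot: [-3.113, -0.423, 0.001]
force: [-1.2, 0.9, 0.1]
opening: 0.4
gripper_force: 0.4
```

{"op": "servo_tool", "data": {"rows": [{"slide": [0.02, 0.08, 0], "delta_rot": [0, 0, -0.25], "hand": 0.4}, {"slide": [0.02, 0.08, 0], "delta_rot": [0, 0, -0.25], "hand": 0.4}, {"slide": [0.02, 0.08, 0], "delta_rot": [0, 0, -0.25], "hand": 0.4}, {"slide": [0.02, 0.08, 0], "delta_rot": [0, 0, -0.25], "hand": 0.4}]}}

```text
t: 16.67
ee_pos: [0.511, -0.0568, 0.1612]
tcp_rot: [-3.081, -0.612, 0.0]
force: [-0.0, 0.3, 0.4]
opening: 0.401
gripper_force: 0.4
```

{"op": "servo_tool", "data": {"rows": [{"slide": [0.02, 0.08, 0], "delta_rot": [0, 0, -0.25], "hand": 0.4}, {"slide": [0.02, 0.08, 0], "delta_rot": [0, 0, -0.25], "hand": 0.4}, {"slide": [0.02, 0.08, 0], "delta_rot": [0, 0, -0.25], "hand": 0.4}]}}

```text
t: 16.92
ee_pos: [0.5141, -0.0609, 0.1613]
tcp_rot: [-3.051, -0.75, 0.0]
force: [-0.5, 0.9, -0.7]
opening: 0.403
gripper_force: 0.4
```

{"op": "servo_tool", "data": {"rows": [{"slide": [0.01, 0.04, 0], "delta_rot": [0, 0, -0.12], "hand": 0.4}, {"slide": [0.01, 0.04, 0], "delta_rot": [0, 0, -0.12], "hand": 0.4}, {"slide": [0.01, 0.04, 0], "delta_rot": [0, 0, -0.12], "hand": 0.4}]}}

```text
t: 17.17
ee_pos: [0.5157, -0.0626, 0.1613]
tcp_rot: [-3.034, -0.814, 0.0]
force: [-0.1, -0.4, 0.5]
opening: 0.403
gripper_force: 0.4
```

{"op": "servo_tool", "data": {"rows": [{"slide": [0.01, 0.04, 0], "delta_rot": [0, 0, -0.12], "hand": 0.4}, {"slide": [0.01, 0.04, 0], "delta_rot": [0, 0, -0.12], "hand": 0.4}, {"slide": [0.01, 0.04, 0], "delta_rot": [0, 0, -0.12], "hand": 0.4}, {"slide": [0.01, 0.04, 0], "delta_rot": [0, 0, -0.12], "hand": 0.4}]}}

```text
t: 17.5
ee_pos: [0.518, -0.0648, 0.1613]
tcp_rot: [-3.009, -0.901, 0.0]
force: [-1.7, 2.6, 0.3]
opening: 0.398
gripper_force: 1.3
```

{"op": "servo_tool", "data": {"rows": [{"slide": [0.01, 0.04, 0], "delta_rot": [0, 0, -0.06], "hand": 0.4}, {"slide": [0.01, 0.04, 0], "delta_rot": [0, 0, -0.06], "hand": 0.4}, {"slide": [0, 0, 0], "delta_rot": [0, 0, 0], "hand": 0.4}]}}

```text
t: 17.75
ee_pos: [0.5183, -0.0648, 0.1611]
tcp_rot: [-3.001, -0.921, 0.003]
force: [-2.5, 3.8, 1.6]
opening: 0.399
gripper_force: 2.5
```

The force climbs while the tool stays put, so the keeper is at its stop. I back off and go up.

{"op": "servo_tool", "data": {"rows": [{"slide": [0, -0.2, 0], "delta_rot": [0, 0, 0], "hand": 0.4}, {"slide": [0, -0.25, 0], "delta_rot": [0, 0, 0], "hand": 0.4}, {"slide": [0, -0.2, 0], "delta_rot": [0, 0, 0], "hand": 0.4}, {"slide": [0, 0, 0], "delta_rot": [0, 0, 0], "hand": 0.4}, {"slide": [0, 0, -0.3], "delta_rot": [0, 0, 0], "hand": 0.4}]}}

```text
t: 18.17
ee_pos: [0.5115, -0.055, 0.1668]
tcp_rot: [-3.003, -0.921, 0.002]
force: [-0.1, 0.2, 0.2]
opening: 0.404
gripper_force: 0.0
```

{"op": "servo_tool", "data": {"rows": [{"slide": [0, 0, -0.8], "delta_rot": [0, 0, 0], "hand": 0.4}, {"slide": [0, 0, -1], "delta_rot": [0, 0, 0], "hand": 0.4}, {"slide": [0, 0, -1], "delta_rot": [0, 0, 0], "hand": 0.4}, {"slide": [0, 0, -1], "delta_rot": [0, 0, 0], "hand": 0.4}, {"slide": [0, 0, -1], "delta_rot": [0, 0, 0], "hand": 0.4}]}}

```text
t: 18.58
ee_pos: [0.5122, -0.0558, 0.2648]
tcp_rot: [3.003, 0.919, 0.001]
force: [0.6, -0.4, -0.8]
opening: 0.4
gripper_force: 0.0
```

{"op": "servo_tool", "data": {"rows": [{"slide": [0, 0, -0.6], "delta_rot": [0, 0, 0], "hand": 0.4}, {"slide": [0, 0, 0], "delta_rot": [0, 0, 0], "hand": 0.4}, {"slide": [0, 0, 0], "delta_rot": [0, 0, 0], "hand": 0.4}]}}

```text
t: 18.83
ee_pos: [0.5124, -0.0555, 0.2759]
tcp_rot: [3.003, 0.92, 0.003]
force: [-0.0, 0.4, -0.5]
opening: 0.395
gripper_force: 0.0
```

```bash
python3 - <<'E'
from h import *
import cv2
np.set_printoptions(precision=4,suppress=True)
s=r.get_state();print(s["t"],s["ee_pos"],s["force"],s["qd"].max())
p,d=r.capture("scene");c=C["scene"];E=c["extrinsics"];v,u=np.mgrid[0:400,0:640]
P=np.stack([(u-c["cx"])/c["fx"]*d,-(v-c["cy"])/c["fy"]*d,-d],-1)@E[:3,:3].T+E[:3,3]
near=(d>0)&(np.hypot(P[...,0]-.525,P[...,1]+.04)<.06)
z=P[...,2]
for lo,hi in((.172,.188),(.145,.156),(.136,.145)):
    m=near&(z>lo)&(z<hi);print(lo,m.sum(),P[m].mean(0));
m=near&(z>.145)&(z<.156)
q=P[m][:,:2];print("arm extent",q.min(0),q.max(0),cv2.fitLine(q.astype(np.float32),cv2.DIST_L2,0,.01,.01).ravel())
m=(d>0)&(abs(z-.204)<.006)&(np.hypot(P[...,0]-.508,P[...,1]+.13)<.075);print("post",P[m].mean(0))
E
```

```text
18.8333 [ 0.5124 -0.0555  0.2759] [-0.0448  0.4282 -0.5472] 0.02859560666810652
0.172 17 [ 0.5132 -0.0542  0.1785]
0.145 163 [ 0.5388 -0.0381  0.1504]
0.136 22 [ 0.539  -0.0437  0.1416]
arm extent [ 0.505  -0.0651] [ 0.5682 -0.0158] [ 0.84    0.5425  0.5388 -0.0381]
post [ 0.498  -0.177   0.2037]
```

```bash
python3 -c "
from h import *
print(r.finish_job())"
```

```text
the job is handed in; nothing more can be done
None
```

I turned the carousel gently until the pin dropped into the notch, swung the keeper over the pin's head to its stop, and handed the job in at about 19 s with the gripper clear of everything; no verdict was returned.

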